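# Latch the wafer loading stage at its mid position

### The arm

A 6-joint arm with a two-finger parallel gripper is mounted at the origin on the work surface. World frame = base frame: x ahead of the robot, y to its left, z up, the work surface at z = 0. Lengths are in m, angles in rad, forces in N, time in s.
With the tool pointing down it reaches from about 0.3 to 0.85 m from the base axis. Payload 5.4 kg.
Tool frame: the origin (TCP) lies where the fingers leave the gripper's body, on its centre line; the fingertips stand 73 mm ahead of it and the grasp point (between the pads) lies 54 mm ahead of it (manip.hold_point_z is the distance from the TCP to the grasp point, in m); z points along the fingers, y is the direction in which the jaws open and shut (so a half turn about z gives the same grasp; the last joint's range is limited). The gripper opens to 85 mm and grips with 20 to 120 N. Pads are 22 mm wide; open, the fingers measure 114 mm over their backs; the gripper's body (76 mm by 85 mm) begins 54 mm behind the grasp point. The pads swing forward as they close: fully open they stand 13 mm farther back than shut.
Start: joints at [0.945, 0.158, 1.597, -0, 1.386, -0.21], TCP at [0.232, 0.526, 0.304] pointing down, gripper open.
Joint ranges: [-2.91, 2.91], [-0.94, 2.29], [0.18, 2.7], [-1.29, 4.43], [0.17, 2.64], [-3, 3]. Speed limits (rad/s): [2.57, 2.57, 3.14, 3.14, 3.14, 3.14].

### API

Orientations are given as a unit quaternion [w, x, y, z].
In Python, from rig import manip gives the robot as it stands.
- The arm moves only by the tool send_rows, never from a script. Its argument "targets" is a list that holds one entry, the list of rows, each a list of 5 numbers: the finger opening in m, from 0 to 0.0854, then the shift along the tool's x, y, z in m, then the turn about the tool's z in degrees. A call has 1 to 8 rows; each row is the pose to reach, as a shift and turn from the pose measured when the call began, along the tool's axes at that moment; what a row does not reach only later rows make up. A row lasts 1/10 s, in which the tool goes at most 50 mm and 8.59 degrees, less where a joint would pass 70% of its speed; a pose out of reach is approached as far as the arm can. A call with a gripper value outside its range is refused whole. The fingers move at their own pace and stop on an object; "force" is the grip in N (left out, the last holds). Time passes only in rows, so rows that repeat a pose let the fingers close. It gives the time, the measured TCP pose, the force and the opening at its end, in the units of the state.
- manip.sense(): the state, without advancing time (a new reading comes with each control period).
- manip.get_image(name): name is "side" or "top"; returns the picture (400x640x3 uint8, red, green, blue); there is no depth.
- manip.camera_info(name): a dict with "mtx" (3x3 intrinsics, pixels), "dist_coeffs" ([k1, k2, p1, p2, k3] as OpenCV has them; the pictures are not rectified), "xyz" and "attitude" of the camera in the world. Camera axes: x right, y down, z forward; pixel columns grow to the right and rows downward; lengths in m; the calibration is good to about 2 mm. A picture is of the moment at which its call begins. camera_info takes no time and is no camera call.
- manip.hand_in(): hands the job in, once; it reports no verdict.
The state is a dict: "t": time; "q": joint angles; "qvel": joint speeds; "joint_efforts": joint torques, N m; "tcp_pos": TCP position; "tool_rot": TCP orientation; "wrist_force": force on the tool from outside, world axes, zero at the start; "torque": the same for the moment, N m; "opening": finger opening in m.
Only numpy, scipy, OpenCV 4.12 (cv2) and the standard library are available. Lean on these libraries where they do the work, as an engineer would, in place of code of your own. Each camera call takes 0.05 s, during which the arm holds its last target. There are 200 camera calls.

### The job

Load the wafer under the little microscope: with the fingertips, push the blue front of the sprung carriage inwards past its brass latch, then back the fingers off slowly so that the carriage comes back a little and catches at its mid position, the wafer still lying centred on its steel chuck. Grasp and lift nothing, do not touch the wafer, leave the other things on the bench where they are, and finish clear of everything.

Things in the scene. Friction and masses are not known exactly. Their poses are not given: they have to be found in the camera images.
- station: The loading stage, fixed to the bench. Its +x axis is the push direction (inwards, away from the robot), +y its left, +z up. Origin on the bench surface under the carriage's centre line, 155 mm ahead (+x) of the blue face at rest. Flat aluminium base 330 x 160 x 18 mm (x -150 to 180 mm, y -68 to 92 mm).
- push_face (a point): Centre of the blue upright push face of the blue end block (24 mm thick) at the carriage's robot-side end, 96 mm wide, 40 mm high (22 to 62 mm above the bench; this point is at 42 mm). It moves with the carriage; its x axis is the push direction. The space in front of the face is free.
- carriage (a joint): Travel (m) of the dark carriage (230 x 100 mm, top 62 mm up, 0.6 kg) along the station's +x: 0 = at rest, robot side; 0.060 = inner end stop. A spring drives it back (3 N at 0, 6.5 N at 0.035, 9 N at 0.060); released at once it shoots back and jolts the wafer: over 0.25 m/s is too fast. Past 0.038 the latch snaps in and catches it at 0.034 (mid) on its way back; short of that it returns to 0.
- latch (a point): Tip of the brass latch pawl on the left of the carriage, 46 mm up: a sprung bar 50 x 10 mm on the base. A pin on the carriage rides past it inwards (up to 2 N extra) and is caught behind its tip on the way back. It needs no touching.
- scope (a point): Lowest point of the fixed mini microscope, 142 mm up, over the chuck's mid position. Tube 38 mm thick, its column (20 mm thick, 268 mm high) 116 mm further in (+x). Nothing of it is nearer the robot than 19 mm from this point.
- chuck (a point): Centre of the top of the round steel chuck on the carriage, 88 mm in diameter, 70 mm above the bench, 165 mm behind the push face; moves with the carriage.
- wafer: Violet-grey mounted wafer, a loose disc 76 mm in diameter and 4 mm thick, about 30 g, lying on the flat chuck with nothing but friction to hold it, at most 3 mm off centre at the start. Origin at the centre of its underside.
- jar: Bystander: loose amber jar, 50 mm in diameter, 65 mm high, standing beside the station. Origin at the centre of its underside.
- tip_case: Bystander: loose grey plastic case, 75 x 50 x 24 mm, beside the station. Origin at the centre of its underside.
- dish: Bystander: loose white round dish, 76 mm in diameter, 22 mm high, beside the station. Origin at the centre of its underside.
- driver: Bystander: loose screwdriver with a red handle, 150 mm long, lying to the right of the station along its x. Origin under its middle.
There are look-alikes about, which are no part of the job. Of the things like the wafer, leave any that is pink; of the rest the smaller one is meant.

How it is judged:
By the outcome, as a careful person would: the job done as asked, in the order asked, and still so for the second after the job is handed in, with the robot touching nothing.
It also fails if it takes over 48 s, if anything falls off the work surface, if the arm or the gripper's body presses on something with over 40 N, if the wrist force passes 120 N, or if a joint passes its speed limit or range.

## Working session

There is one attempt and no reset: what is moved stays moved. The work goes in short steps, Python scripts to look and compute and a tool call to move; the robot and the scene stay as the last step left them, time stands still between calls to the robot, and variables do not carry over. Pictures are saved under pics/ and viewed, about 8 in all and at most 12, crops included, and the job is handed in when it is done.

Besides the shell and the picture viewer there is one more tool, called after "Emit:" as a command line: name --argument value ..., lists and objects as JSON in quotes. send_rows: Moves the arm, as the interface text tells. Its arguments: {"type":"object","properties":{"targets":{"type":"array"},"force":{"type":"number"}},"required":["targets"]}

```bash
mkdir -p pics; ls; python3 - <<'E'
from rig import manip
import cv2
for n in("top","side"):
    cv2.imwrite(f"pics/{n}0.png",manip.get_image(n)[:,:,::-1]); print(n,manip.camera_info(n))
print(manip.sense())
E
```

```text
pics
top {'mtx': array([[457.01646385,   0.        , 332.65047119],
       [  0.        , 457.01646385, 204.72289124],
       [  0.        ,   0.        ,   1.        ]]), 'dist_coeffs': array([-0.11147996,  0.        ,  0.        ,  0.        ,  0.        ]), 'xyz': array([ 0.52811605, -0.01737059,  1.13562706]), 'attitude': array([-0.04199161,  0.70819457, -0.70373565,  0.03812211])}
side {'mtx': array([[430.80166895,   0.        , 320.4294955 ],
       [  0.        , 430.80166895, 198.97879387],
       [  0.        ,   0.        ,   1.        ]]), 'dist_coeffs': array([-0.00322608,  0.        ,  0.        ,  0.        ,  0.        ]), 'xyz': array([ 0.4899774, -0.6673014,  0.6958607]), 'attitude': array([-0.41184468,  0.90348621, -0.11007857,  0.04448972])}
{'t': 0.1, 'q': array([ 9.44894858e-01,  1.59001725e-01,  1.59810627e+00,  2.92621520e-05,
        1.38618647e+00, -2.10103281e-01]), 'qvel': array([ 0.00035333, -0.00301288, -0.00307721,  0.00045974,  0.0001015 ,
        0.00101645]), 'joint_efforts': array([ 5.33345028e-04, -3.96987641e+01, -3.32339430e+01, -1.84234955e-04,
        4.04901846e-03, -1.86147963e-05]), 'tcp_pos': array([0.23202066, 0.52565666, 0.30300644]), 'tool_rot': array([-3.58554896e-04,  2.06407255e-01,  9.78465800e-01, -7.71806466e-04]), 'wrist_force': array([ 0.32831849, -0.57810359,  0.45881638]), 'torque': array([ 0.02999039, -0.01737342,  0.02260924]), 'opening': 0.08531523325149325}
```

View pics/top0.png

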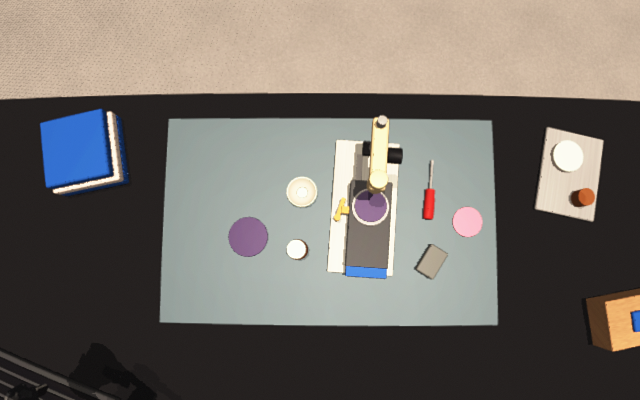

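View pics/side0.png

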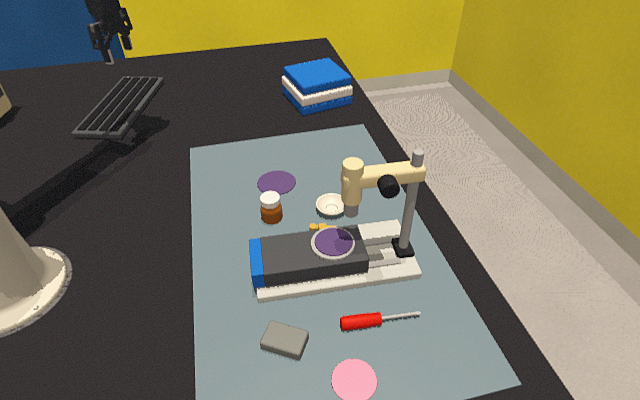

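Top view: wafer-like things are a violet disc on the mat (248,237), larger; a violet disc on the chuck (370,207), smaller; and a pink disc (467,222). The one on the chuck is meant. The blue block is at (366,272), the jar at (297,250), the case at (432,261), the dish at (302,192) and the driver at (430,200). The books at (80,150) are also blue but off the bench mat.

```bash
cat > h.py <<'E'
import numpy as np, cv2
from rig import manip
from scipy.spatial.transform import Rotation as R
def ray(n,uv):
    c=manip.camera_info(n); q=c["attitude"]
    u=cv2.undistortPoints(np.float64(uv).reshape(-1,1,2),c["mtx"],c["dist_coeffs"])[:,0]
    return c["xyz"],R.from_quat(np.r_[q[1:],q[0]]).apply(np.c_[u,np.ones(len(u))])
def plane(n,uv,z):
    o,d=ray(n,uv); return o+d*((z-o[2])/d[:,2])[:,None]
def mask(im,lo,hi,box):
    h=cv2.cvtColor(im,cv2.COLOR_RGB2HSV); m=cv2.inRange(h,lo,hi)
    k=np.zeros_like(m); x0,y0,x1,y1=box; k[y0:y1,x0:x1]=m[y0:y1,x0:x1]; return k
def blue(im): # corners, top view, world at 62 mm
    m=mask(im,(105,150,60),(125,255,255),(330,200,420,300))
    p=plane("top",np.argwhere(m)[:,::-1],.062)[:,:2]*1000
    return cv2.minAreaRect(np.float32(p)),m
E
python3 - <<'E'
from h import *
im=manip.get_image("top")
r,m=blue(im); print("blue",r,cv2.boxPoints(r).round(1).tolist(),(m>0).sum())
h=cv2.cvtColor(im,cv2.COLOR_RGB2HSV); print(h[207,365],h[272,366],h[237,248])
w=mask(im,(125,50,20),(160,255,255),(340,180,400,235))
pw=plane("top",np.argwhere(w)[:,::-1],.074)[:,:2]*1000
print("wafer",cv2.minEnclosingCircle(np.float32(pw)),len(pw))
print("jar,case", plane("top",[(297,250),(432,261)],.05))
s=manip.get_image("side")
b=mask(s,(105,150,40),(125,255,255),(230,220,280,300)); print("side blue",cv2.boundingRect(b))
a=cv2.resize(im[130:290,320:420],None,fx=4,fy=3.7*1,interpolation=cv2.INTER_CUBIC)
c=cv2.resize(s[215:305,235:385],None,fx=2.6,fy=6.57,interpolation=cv2.INTER_CUBIC)
a=cv2.resize(a,(372,592)); c=cv2.resize(s[215:305,235:385],(420,252),interpolation=cv2.INTER_CUBIC)
o=np.zeros((592,792,3),np.uint8); o[:,:372]=a; o[:252,372:]=c
cv2.imwrite("pics/crop1.png",o[:,:,::-1])
E
```

```text
blue ((493.5181884765625, -88.02740478515625), (93.6738510131836, 22.02022933959961), 86.58766174316406) [[479.70001220703125, -134.10000610351562], [501.70001220703125, -135.39999389648438], [507.29998779296875, -41.900001525878906], [485.29998779296875, -40.599998474121094]] 382
[149  62 153] [107 164 230] [148  66 144]
wafer ((647.3023071289062, -99.29131317138672), 36.43098831176758) 731
jar,case [[ 0.54321898  0.07274189  0.05      ]
 [ 0.51878157 -0.24752228  0.05      ]]
side blue (249, 238, 16, 50)
```

View pics/crop1.png

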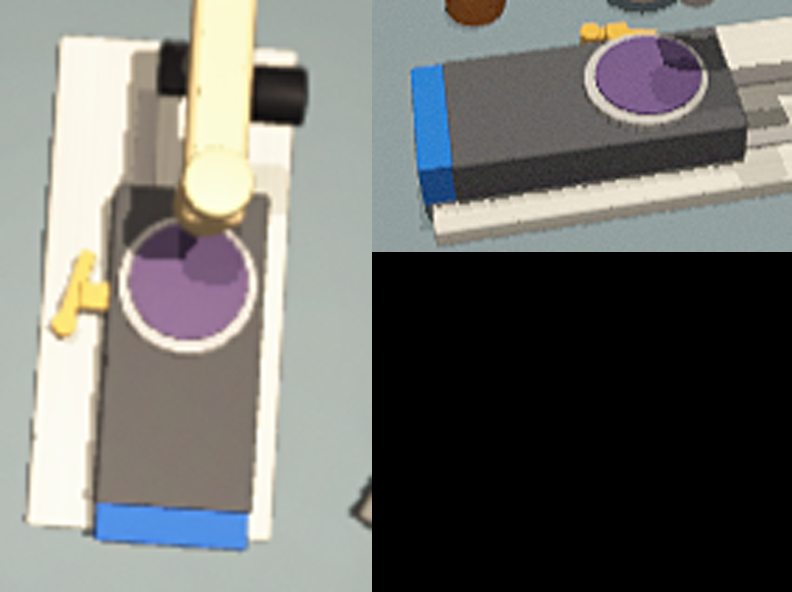

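The close crop shows the violet wafer on the steel ring-edged chuck, centred under the scope. The blue face's front edge is at the bottom, with yaw about -3.8° and face centre about (482,-87.5) mm. I'll approach at height with the fingers shut and the jaws turned across the push direction.

Emit:
send_rows --targets '[[[0,-0.012,-0.014,0,-1],[0,-0.038,-0.043,0,-3],[0,-0.066,-0.076,0,-5],[0,-0.095,-0.108,0,-7],[0,-0.123,-0.141,0,-9],[0,-0.152,-0.174,0,-11],[0,-0.18,-0.206,0,-12],[0,-0.21,-0.24,0,-13]]]' --force 30

```text
t: 1.0
tcp_pos: [0.3272, 0.2199, 0.3035]
tool_rot: [-0.0, 0.094, 0.996, -0.0]
wrist_force: [0.8, -0.3, -1.0]
opening: 0.0001
```

```bash
cat >> h.py <<'E'
def rel(p,yawx): # shift in tool axes to world p (m), turn to have tool x at yawx deg
    s=manip.sense(); q=s["tool_rot"]; T=R.from_quat(np.r_[q[1:],q[0]])
    x=T.as_matrix()[:,0]; a=np.degrees(np.arctan2(x[1],x[0]))
    d=T.inv().apply(np.array(p)-s["tcp_pos"])
    print("t",round(s["t"],2),"tcp",s["tcp_pos"].round(4),"yawx",a.round(2),"shift",d.round(4),"turn",round(-((yawx-a+180)%360-180),2),"F",s["wrist_force"].round(2),"op",round(s["opening"],4))
E
python3 -c "
from h import *
rel((.4224,-.0835,.303),176.2)"
```

```text
t 1.0 tcp [0.3272 0.2199 0.3035] yawx 169.27 shift [-0.15   -0.2804  0.0007] turn -6.93 F [ 0.81 -0.29 -0.99] op 0.0001
```

Emit:
send_rows --targets '[[[0,-0.021,-0.04,0,-1],[0,-0.043,-0.08,0,-2],[0,-0.065,-0.12,0,-3],[0,-0.086,-0.16,0,-4],[0,-0.107,-0.2,0,-5],[0,-0.128,-0.24,0,-6],[0,-0.143,-0.268,0,-7],[0,-0.15,-0.28,0,-7]]]'

```text
t: 1.8
tcp_pos: [0.4227, -0.0856, 0.3036]
tool_rot: [-0.0, 0.034, 0.999, -0.001]
wrist_force: [0.9, 0.2, -0.3]
opening: 0.0
```

Emit:
send_rows --targets '[[[0,0,0,0.02,0],[0,0,0,0.05,0],[0,0,0,0.08,0],[0,0,0,0.11,0],[0,0,0,0.14,0],[0,0,0,0.17,0],[0,0,0,0.186,0],[0,0,0,0.194,0]]]'

```text
t: 2.6
tcp_pos: [0.4215, -0.0845, 0.1078]
tool_rot: [-0.002, 0.034, 0.999, 0.0]
wrist_force: [-0.2, 0.6, 0.0]
opening: -0.0002
```

```bash
python3 -c "
from h import *
rel((.4711,-.0868,.108),176.2)
a=manip.get_image('top');b=manip.get_image('side')
print(blue(a)[0])
o=np.hstack([cv2.resize(a[180:330,300:430],(390,450)),cv2.resize(b[130:300,180:330],(400,450))])
cv2.imwrite('pics/pre.png',o[:,:,::-1])"
```

```text
t 2.6 tcp [ 0.4215 -0.0845  0.1078] yawx 176.12 shift [-0.0497  0.001  -0.0003] turn -0.08 F [-0.25  0.63  0.02] op -0.0002
((493.4833984375, -88.02533721923828), (93.6738510131836, 22.089921951293945), 86.58766174316406)
```

View pics/pre.png

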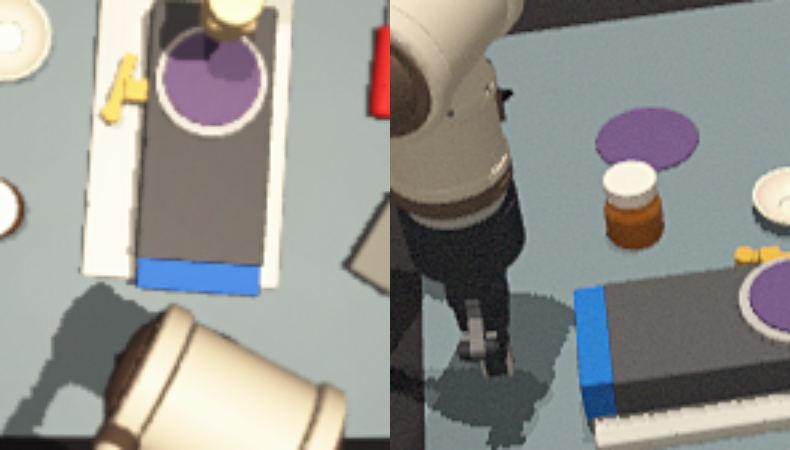

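Side crop: the shut fingertips are just in front of the blue block at low height, and nothing is being touched. I'll close in, then creep forward to contact.

Emit:
send_rows --targets '[[[0,-0.008,0,0,0],[0,-0.018,0,0,0],[0,-0.026,0.001,0,0],[0,-0.032,0.001,0,0],[0,-0.036,0.001,0,0],[0,-0.038,0.001,0,0],[0,-0.04,0.001,0,0],[0,-0.042,0.001,0,0]]]'

```text
t: 3.5
tcp_pos: [0.464, -0.0868, 0.1086]
tool_rot: [-0.001, 0.034, 0.999, 0.0]
wrist_force: [0.9, -0.8, 0.5]
opening: -0.0
```

Emit:
send_rows --targets '[[[0,-0.001,0,0,0],[0,-0.002,0,0,0],[0,-0.003,0,0,0],[0,-0.004,0,0,0],[0,-0.005,0,0,0],[0,-0.006,0,0,0],[0,-0.007,0,0,0],[0,-0.008,0,0,0]]]'

```text
t: 4.3
tcp_pos: [0.4716, -0.0872, 0.1085]
tool_rot: [-0.002, 0.034, 0.999, 0.0]
wrist_force: [-3.0, 0.3, 2.2]
opening: 0.0001
```

```bash
python3 -c "
from h import *
rel((.4711,-.0868,.108),176.2)
print(blue(manip.get_image('top'))[0])"
```

```text
t 4.3 tcp [ 0.4716 -0.0872  0.1085] yawx 176.12 shift [0.0005 0.0004 0.0005] turn -0.08 F [-3.02  0.32  2.24] op 0.0001Traceback (most recent call last):
  File "<string>", line 4, in <module>
    print(blue(manip.get_image('top'))[0])
          ~~~~^^^^^^^^^^^^^^^^^^^^^^^^
  File "h.py", line 15, in blue
    p=plane("top",np.argwhere(m)[:,::-1],.062)[:,:2]*1000
      ~~~~~^^^^^^^^^^^^^^^^^^^^^^^^^^^^^^^^^^^
  File "h.py", line 9, in plane
    o,d=ray(n,uv); return o+d*((z-o[2])/d[:,2])[:,None]
        ~~~^^^^^^
  File "h.py", line 6, in ray
    u=cv2.undistortPoints(np.float64(uv).reshape(-1,1,2),c["mtx"],c["dist_coeffs"])[:,0]
      ~~~~~~~~~~~~~~~~~~~^^^^^^^^^^^^^^^^^^^^^^^^^^^^^^^^^^^^^^^^^^^^^^^^^^^^^^^^^^
cv2.error: OpenCV(4.12.0) /io/opencv/modules/calib3d/src/undistort.dispatch.cpp:347: error: (-215:Assertion failed) CV_IS_MAT(_src) && CV_IS_MAT(_dst) && (_src->rows == 1 || _src->cols == 1) && (_dst->rows == 1 || _dst->cols == 1) && _src->cols + _src->rows - 1 == _dst->rows + _dst->cols - 1 && (CV_MAT_TYPE(_src->type) == CV_32FC2 || CV_MAT_TYPE(_src->type) == CV_64FC2) && (CV_MAT_TYPE(_dst->type) == CV_32FC2 || CV_MAT_TYPE(_dst->type) == CV_64FC2) in function 'cvUndistortPointsInternal'
```

Contact at TCP x = 0.4716 with 3 N, which is carriage travel of about 0. Now I push slowly inwards.

Emit:
send_rows --targets '[[[0,-0.001,0,0,0],[0,-0.003,0,0,0],[0,-0.005,0,0,0],[0,-0.0075,0,0,0],[0,-0.01,0,0,0],[0,-0.0125,0,0,0],[0,-0.0145,0,0,0],[0,-0.016,0,0,0]]]'

```text
t: 5.15
tcp_pos: [0.4875, -0.0882, 0.1083]
tool_rot: [-0.003, 0.034, 0.999, 0.0]
wrist_force: [-5.1, 0.3, 3.4]
opening: 0.0
```

Emit:
send_rows --targets '[[[0,-0.0015,0,0,0],[0,-0.0035,0,0,0],[0,-0.0055,0,0,0],[0,-0.008,0,0,0],[0,-0.0105,0,0,0],[0,-0.013,0,0,0],[0,-0.0145,0,0,0],[0,-0.016,0,0,0]]]'

```text
t: 5.95
tcp_pos: [0.5031, -0.0891, 0.1081]
tool_rot: [-0.003, 0.034, 0.999, 0.001]
wrist_force: [-6.1, 0.5, 4.7]
opening: -0.0001
```

```bash
python3 -c "
from h import *
rel((.4716+.046*.9978,-.0872-.046*.0663,.1085),176.2)"
```

```text
t 5.95 tcp [ 0.5031 -0.0891  0.1081] yawx 176.14 shift [-0.0144 -0.0002 -0.0005] turn -0.06 F [-6.12  0.5   4.72] op -0.0001
```

Emit:
send_rows --targets '[[[0,-0.0015,0,0,0],[0,-0.0035,0,0,0],[0,-0.006,0,0,0],[0,-0.0085,0,0,0],[0,-0.011,0,0,0],[0,-0.013,0,0,0],[0,-0.0145,0,0,0],[0,-0.0155,0,0,0]]]'

```text
t: 6.75
tcp_pos: [0.518, -0.09, 0.1079]
tool_rot: [-0.005, 0.034, 0.999, 0.001]
wrist_force: [-8.1, -0.9, 6.3]
opening: -0.0001
```

```bash
python3 -c "
from h import *
rel((.4716+.034*.9978,-.0872-.034*.0663,.1085),176.2)
b=manip.get_image('side');a=manip.get_image('top')
o=np.hstack([cv2.resize(a[130:330,300:430],(390,600)),cv2.resize(b[150:310,230:390],(400,600))])
cv2.imwrite('pics/in.png',o[:,:,::-1])"
```

```text
t 6.75 tcp [ 0.518  -0.09    0.1079] yawx 176.15 shift [ 0.0125 -0.0003 -0.0005] turn -0.05 F [-8.05 -0.9   6.27] op -0.0001
```

View pics/in.png

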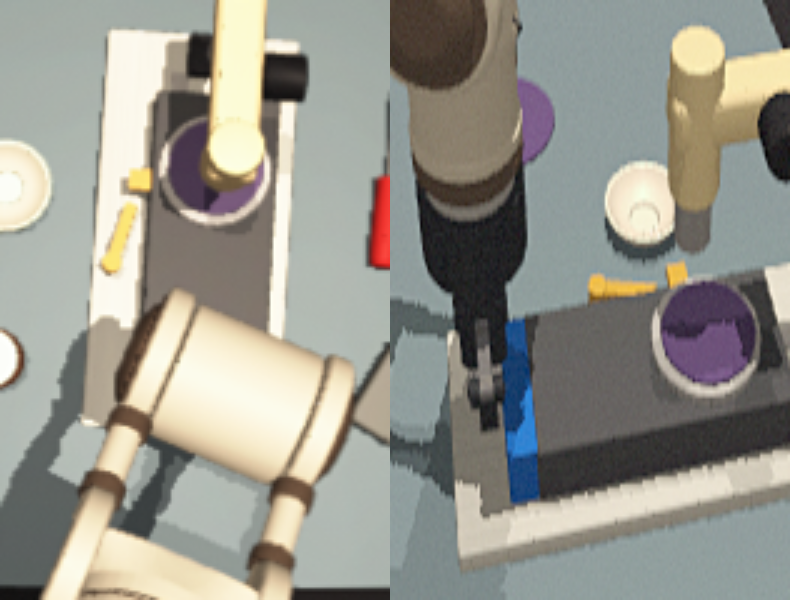

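The pin (yellow square) has ridden past the pawl tip, the travel is about 46.5 mm, and the wafer looks centred on the chuck. Now I back off slowly, with the catch expected after about 12.5 mm.

Emit:
send_rows --targets '[[[0,0.0005,0,0,0],[0,0.0015,0,0,0],[0,0.0025,0,0,0],[0,0.0035,0,0,0],[0,0.0045,0,0,0],[0,0.0055,0,0,0],[0,0.0065,0,0,0],[0,0.0075,0,0,0]]]'

```text
t: 7.65
tcp_pos: [0.5098, -0.0895, 0.1078]
tool_rot: [-0.006, 0.033, 0.999, 0.001]
wrist_force: [-7.6, -0.8, 5.1]
opening: 0.0
```

Emit:
send_rows --targets '[[[0,0.001,0,0,0],[0,0.002,0,0,0],[0,0.003,0,0,0],[0,0.004,0,0,0],[0,0.005,0,0,0],[0,0.006,0,0,0],[0,0.007,0,0,0],[0,0.008,0,0,0]]]'

```text
t: 8.45
tcp_pos: [0.5026, -0.089, 0.1081]
tool_rot: [-0.005, 0.034, 0.999, 0.001]
wrist_force: [0.5, 0.2, 0.7]
opening: 0.0003
```

```bash
python3 -c "
from h import *
rel((.4716+.034*.9978,-.0872-.034*.0663,.1085),176.2)"
```

```text
t 8.45 tcp [ 0.5026 -0.089   0.1081] yawx 176.16 shift [-0.0029 -0.0002 -0.0004] turn -0.04 F [0.49 0.19 0.7 ] op 0.0003
```

The force has dropped to zero at about 31 mm, so the latch has caught. I'll keep backing off slowly for a few mm, then clear and rise.

Emit:
send_rows --targets '[[[0,0.002,0,0,0],[0,0.004,0,0,0],[0,0.007,0,0,0],[0,0.012,0,0,0],[0,0.02,0,0,0],[0,0.03,0,0,0],[0,0.042,0,0,0],[0,0.05,0,0,0]]]'

```text
t: 9.25
tcp_pos: [0.4513, -0.0854, 0.1083]
tool_rot: [-0.005, 0.034, 0.999, 0.001]
wrist_force: [-0.0, -0.5, 0.1]
opening: -0.0001
```

Emit:
send_rows --targets '[[[0,0.015,0,0,0],[0,0.03,0,-0.02,0],[0,0.04,0,-0.05,0],[0,0.04,0.02,-0.08,0],[0,0.04,0.05,-0.11,0],[0,0.04,0.08,-0.14,0],[0,0.04,0.11,-0.16,0],[0,0.04,0.14,-0.17,0]]]'

```text
t: 10.05
tcp_pos: [0.4229, 0.0576, 0.2813]
tool_rot: [-0.003, 0.034, 0.999, 0.001]
wrist_force: [1.4, -0.1, 0.1]
opening: 0.0
```

Emit:
send_rows --targets '[[[0,0,0.03,0,0],[0,0,0.06,0,0],[0,0,0.09,0,0],[0,0,0.12,0,0],[0,0,0.135,0,0],[0,0,0.14,0,0],[0,0,0.14,0,0],[0,0,0.14,0,0]]]'

```text
t: 10.85
tcp_pos: [0.4322, 0.1965, 0.2814]
tool_rot: [-0.003, 0.034, 0.999, 0.0]
wrist_force: [1.5, -0.3, 0.4]
opening: 0.0001
```

```bash
python3 -c "
from h import *
rel((.4,.2,.3),176.2)
a=manip.get_image('top');b=manip.get_image('side')
r,_=blue(a); print(r)
w=mask(a,(125,50,10),(160,255,255),(340,160,400,235)); pw=plane('top',np.argwhere(w)[:,::-1],.074)[:,:2]*1000
print('wafer top',cv2.minEnclosingCircle(np.float32(pw)),len(pw))
w=mask(b,(125,40,10),(165,255,255),(300,205,400,270)); c=max(cv2.findContours(w,0,1)[0],key=cv2.contourArea)
print('wafer side',cv2.minEnclosingCircle(np.float32(plane('side',c[:,0],.074)[:,:2]*1000)))
o=np.hstack([cv2.resize(a[130:290,250:480],(420,292)),cv2.resize(b[150:390,230:500],(380,292))])
cv2.imwrite('pics/end.png',o[:,:,::-1]); c=cv2.resize(b[200:300,240:400],(800,500),interpolation=2)
cv2.imwrite('pics/end2.png',c[:,:,::-1])"
```

```text
t 10.85 tcp [0.4322 0.1965 0.2814] yawx 176.1 shift [ 0.0325  0.0013 -0.0184] turn -0.1 F [ 1.55 -0.31  0.43] op 0.0001
((527.30908203125, -90.92326354980469), (92.44532775878906, 21.08603858947754), 86.21196746826172)
wafer top ((680.6055908203125, -101.29084777832031), 36.33782196044922) 477
wafer side ((679.5963134765625, -103.06443786621094), 37.670372009277344)
```

View pics/end.png

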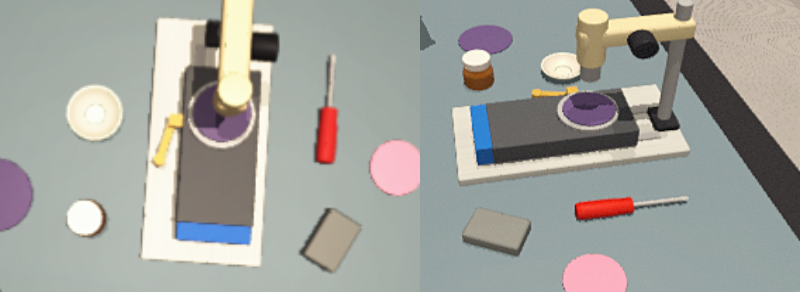

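View pics/end2.png

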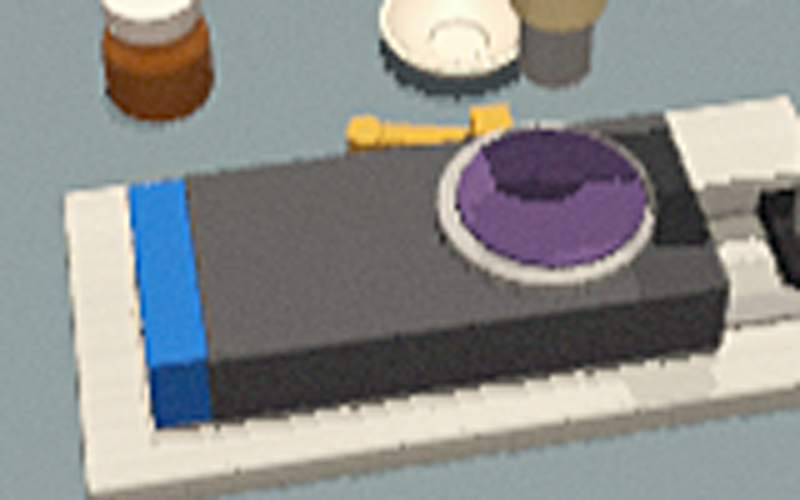

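The blue block has moved 33.9 mm, the pin sits behind the pawl tip, and the wafer moved 33.3 mm along with it. Bystanders look unmoved and the arm is clear, so I'm handing in.

```bash
python3 -c "
from rig import manip
print(manip.hand_in(), manip.sense()['t'])"
```

```text
the job is handed in; nothing more can be done
the job is handed in; nothing more can be done
```

The wafer is loaded: the carriage is caught at its mid position with the wafer still lying on its chuck, and the job is handed in at about 11 s of the 48 s allowed.

**What I did:** With the fingertips shut, I pushed the blue face in to about 46.5 mm of travel at no more than about 25 mm/s, with up to about 8 N along the push. I then backed off at about 10 mm/s until the latch took the load, and moved the arm up and away.

**Last checks:**
- **Carriage:** the blue block moved 33.9 mm against the nominal 34 mm. The pin sits behind the pawl tip, and the force along the push fell to about 0 as I backed off.
- **Wafer:** it moved 33.3 mm with the carriage, so it shifted about 0.5 mm on the chuck, which is within measuring error. The scope partly hides it from above. The side view put its centre about 2 mm from the top view's, the same as the calibration error.
- **Other things:** the jar, tip case, dish, driver and the look-alike discs looked unmoved in the pictures; I did not measure them.
- **Failed check:** one blue-face measurement failed because the arm hid the face from the top camera during contact. I used the wrist force instead.

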